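Unclamp a welded bracket and slide it out to cool

ROBOT

A 6-joint arm with a two-finger parallel gripper is mounted at the origin on the work surface. World frame = base frame: x ahead of the robot, y to its left, z up, the work surface at z = 0. Lengths are in m, angles in rad, forces in N, time in s.
With the tool pointing down it reaches from about 0.275 to 0.75 m from the base axis. Payload 10.2 kg.
Tool frame: the origin (TCP) lies midway between the tips of the shut fingers; the grasp point (between the pads) lies 19 mm behind it (env.hold_point_z is the distance from the TCP to the grasp point, in m); x points along the fingers, z is the direction in which the jaws open and shut, and the axes are right-handed (so a half turn about x gives the same grasp; the last joint's range is limited). The gripper opens to 85 mm and grips with 20 to 120 N. Pads are 22 mm wide; open, the fingers measure 114 mm over their backs; the gripper's body (76 mm by 85 mm) begins 54 mm behind the grasp point. The pads swing forward as they close: fully open they stand 13 mm farther back than shut.
Start: joints at [-1.325, 0.313, 1.498, -0, 1.331, -0.223], TCP at [0.237, -0.468, 0.231] pointing down, gripper open.
Joint ranges: [-2.94, 2.94], [-0.97, 2.17], [0.19, 2.56], [-1.23, 4.37], [0.02, 3.11], [-2.88, 2.88]. Speed limits (rad/s): [2.39, 2.39, 3.01, 3.14, 3.14, 3.14].

INTERFACE

Orientations are given as a unit quaternion [x, y, z, w].
In Python, from bench import env, kinematics, monitor, eyes, job gives the robot as it stands. The module is installed in compiled form; this text tells all that it offers. Calls block until the motion is done:
- env.reach(position, orientation): joint-space move of the TCP to a pose.
- env.movel(position, velocity=0.15, frame=None, guard=None): straight line of the TCP; frame=None keeps the orientation; velocity is the mean speed in m/s. With guard (N) it stops when the force on the tool has changed by that much, and returns True; else False.
- env.set_joints(angles): joint-space move.
- env.release() and env.close_gripper(effort=None): open the fingers fully, or close them until they stop; effort is the grip in N (None keeps the last).
- env.hold(seconds).
- kinematics.ik(position, orientation): joint angles nearest the present ones, or None.
- monitor.sense(): the state.
- eyes.grab_frame(name): name is "side" or "top" or "wrist"; returns a dict with "frame" (420x560x3 uint8, red, green, blue), "mtx" (3x3 intrinsics, pixels), "view" (4x4, takes a point from world to camera coordinates). Camera axes: x right, y down, z forward; pixel columns grow to the right and rows downward; lengths in m; the calibration is good to about 2 mm. A picture is of the moment at which its call begins. There is no depth.
A pose or a line that the arm cannot do raises env.MotionError and nothing moves.
- job.hand_in(): hands the job in, once; it reports no verdict.
The state is a dict: "clock": time; "joints": joint angles; "qvel": joint speeds; "joint_efforts": joint torques, N m; "position": TCP position; "ee_rot": TCP orientation; "contact_force": force on the tool from outside, world axes, zero at the start; "ft_torque": the same for the moment, N m; "finger_gap": opening from 0.0 (shut) to 1.0 (fully open).
Only numpy, scipy, OpenCV 4.12 (cv2) and the standard library are available. Lean on these libraries where they do the work, as an engineer would, in place of code of your own. Each camera call takes 0.05 s, during which the arm holds its last target.

TASK

Swing the welding fixture's hold-down bar all the way back so that it stays open, then slide the freed U bracket out of its guides over the open end of the bed. Set it down, without dropping it, upright on its base and wholly on the flat cooling plate, as near the middle as you can, leaving the bar thrown back and the other things on the bench undisturbed.

Things in the scene. Friction and masses are not known exactly. Their poses are not given: they have to be found in the camera images.
- fixture: Low welding fixture fixed to the bench (all sizes mm): aluminium bed 220 (x) x 200 (y) x 12 thick, from x = -155 to +65, y = +-100. Origin at bench height on the centre line, below the clamped bracket's centre. Its -x end, the open apron, roughly faces the robot. A stop across the +x end, top 24 above the bench, keeps the bracket from sliding to +x.
- guides (a point): Midway between the two steel guides, at their open end (fixture x = -50), on the bed's top; axes as the fixture's. The guides run 105 from here to +x, at y = +-34 to +-54, tops 26.5 above the bench; they overhang the bracket's base edges by 6 (2.5 play above, 2 each side), so it cannot be lifted there, only slid to -x. Moved 95 it is clear and still carried by the apron.
- bar (a joint): Hold-down bar's hinge angle, rad: 0 = down, pi/2 = straight up, 1.95 = thrown back on its stop. It swings from the fixture's -y side over to +y. No spring: let go short of straight up it falls shut, past it falls back and stays. Lifting takes about 2 N at the handle. The bar (24 x 14 x 205 long) crosses the bracket between its uprights; its foot blocks the rear one, so the bracket cannot slide out.
- bar_hinge (a point): Point on the bar's hinge axis, on the fixture at x = +23, y = +85, 45 above the bench; axes as the fixture's, the hinge axis along x. Thrown back, the bar leans away over the fixture's +y side, its handle about 75 beyond the hinge in y and 230 above the bench: keep clear of it when carrying the bracket past.
- bar_handle (a point): Grip point on the axis of the bar's handle: a round steel rod, diameter 14, parallel to the hinge axis, sticking out to the fixture's -x from the bar's free end, collar (diameter 19) at its tip. 28 from the collar, 38 from the bar's flank, 200 from the hinge axis; bar down: fixture x = -27, y = -115, 45 above the bench. The rod may turn in a grasp. Axes turn with the bar.
- bracket_center (a point): Welded steel U bracket, 0.4 to 0.8 kg: base 90 (x) x 80 (y) x 6, an upright 8 thick (x) x 50 wide (y) at each x end, centred at x = +-41, tops 52 above the underside, 74 free between. The point is its centre, 26 above the underside; z up, axes as the fixture's at the start. It rests on the bed, 12 above the bench. Bar back, the -x upright can be pinched from above across its 8.
- plate: Cooling plate: plain flat solid aluminium square 140 x 140, 15 thick, fixed to the bench on one side (left or right) of the fixture. Origin at the centre of its underside, z up.
- tray: Scrap tray: open sheet-steel box 140 x 140, 35 high, holding offcuts, fixed on the other side. Not the place for the bracket. Origin at the centre of its underside.
- bottle: White squeeze bottle with a red cap, diameter 68, height 195, standing at the far left (mm). Origin at its underside. Bystander, to be left alone.
- square: Combination square lying flat: 260 blade with an 85 head, 18 high (mm). Origin at its underside. Bystander, to be left alone.
- channel: Finished bracket folded from sheet into a half ring, 70 high, about 150 across, standing beside the fixture (mm). Origin at its underside. Bystander, to be left alone.
- hammer: Hammer lying on the left side (mm). Origin at its underside. Bystander, to be left alone.
- brush: Brush lying on the right side (mm). Origin at its underside. Bystander, to be left alone.
- offcut: Flat steel bar offcut 100 x 24 x 8, lying near the robot (mm). Origin at its underside. Bystander, to be left alone.
- anglemag: Steel set-up angle with a diagonal brace, 90 long, 90 high, standing beside the fixture (mm). Origin at its underside. Bystander, to be left alone.
Mind the look-alikes: they are no part of the job. Leave any purple or red look-alike of the part that bears bracket_center alone.

How it is judged:
On the way, in this order (a step that is already met when the one before it is completed fails the run):
1. the hold-down bar is swung back past straight up (value of joint bar above 1.7 rad), for 0.2 s.
2. the bracket has been slid out in front of the guides along the bed (x of bracket_center in the frame of fixture below -0.09 m and z of bracket_center in the frame of fixture below 0.15 m and value of joint bar above 1.7 rad), for 0.05 s.
At the end, for the whole second after the job is handed in: The bar rests thrown back (over 1.7 rad); the bracket stands at rest on its base on the cooling plate (tilt under 0.08 rad, underside within 5 mm of the plate's top), its centre within 32 mm of the plate's centre along each plate side (value of joint bar above 1.7 rad and x of bracket_center in the frame of plate between -0.032 and 0.032 m and y of bracket_center in the frame of plate between -0.032 and 0.032 m and z of bracket_center in the frame of plate between 0.036 and 0.046 m and angle between bracket_center's own z axis and vertical below 0.08 rad and linear speed of bracket below 0.02 m/s); the robot touches nothing.
It fails at once if the bracket is dropped or thrown on to the cooling plate (faster than 0.6 m/s close over it) (horizontal distance between bracket_center and plate below 0.1 m and z of bracket_center in the frame of plate below 0.09 m and linear speed of bracket above 0.6 m/s).
It fails at once if a bystander (bottle, square, folded channel, hammer, brush, offcut or set-up angle) is shifted by more than 30 mm (distance of any of bottle, square, channel, hammer, brush, offcut, anglemag from where it was at the start of the episode above 0.03 m).
It also fails if it takes over 58 s, if anything falls off the work surface, if the arm or the gripper's body presses on something with over 40 N, if the wrist force passes 120 N, or if a joint passes its speed limit or range.

## Working session

There is one attempt and no reset: what is moved stays moved. The work goes in short steps, each a Python script; the robot and the scene stay as the last script left them, time stands still between calls to the robot, and variables do not carry over. Pictures are saved under pics/ and viewed, and the job is handed in when it is done.

```bash
mkdir -p pics; ls
python3 - <<'E'
from bench import env,kinematics,monitor,eyes,job
import cv2,numpy as np
for n in ["top","side","wrist"]:
    f=eyes.grab_frame(n); cv2.imwrite(f"pics/{n}0.png",f["frame"][:,:,::-1]); 
    np.savez(f"pics/{n}0.npz",**f); print(n,f["mtx"].round(1).tolist(),f["view"].round(3).tolist())
s=monitor.sense(); print(s["clock"],s["position"],s["ee_rot"],env.hold_point_z)
E
```

```text
pics
top [[482.9, 0.0, 277.0], [0.0, 482.9, 203.7], [0.0, 0.0, 1.0]] [[-0.004, -1.0, -0.012, 0.011], [-0.996, 0.005, -0.092, 0.496], [0.092, 0.012, -0.996, 1.381], [0.0, 0.0, 0.0, 1.0]]
side [[419.6, 0.0, 277.5], [0.0, 419.6, 222.3], [0.0, 0.0, 1.0]] [[-0.895, -0.446, -0.002, 0.462], [-0.323, 0.652, -0.685, 0.184], [0.307, -0.613, -0.728, 1.317], [0.0, 0.0, 0.0, 1.0]]
wrist [[329.6, 0.0, 282.0], [0.0, 329.6, 218.0], [0.0, 0.0, 1.0]] [[0.452, -0.892, -0.001, -0.524], [-0.843, -0.427, 0.328, -0.041], [-0.294, -0.147, -0.945, 0.381], [0.0, 0.0, 0.0, 1.0]]
0.15 [ 0.23716956 -0.46817626  0.23090098] [ 0.3704266   0.60268862 -0.36995366  0.60223322] 0.0187
```

View pics/top0.png

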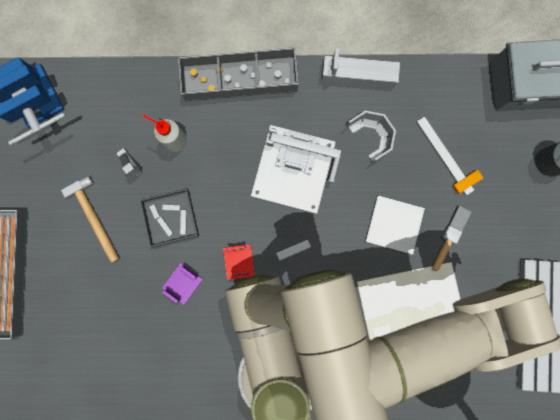

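View pics/side0.png

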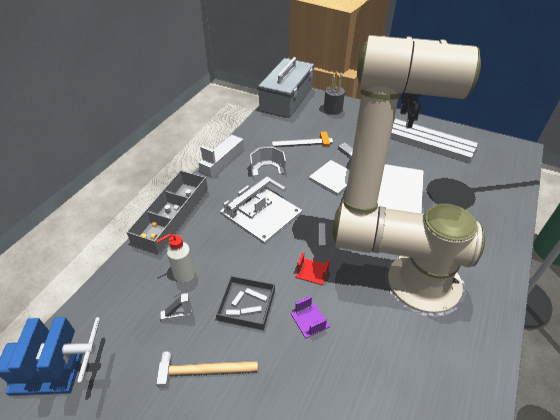

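Run:
```python
import cv2
a=cv2.imread("pics/top0.png"); c=a[60:260,180:430]; cv2.imwrite("pics/top0c.png",cv2.resize(c,None,fx=3,fy=3,interpolation=cv2.INTER_CUBIC))
```

```text
(no output)
```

View pics/top0c.png

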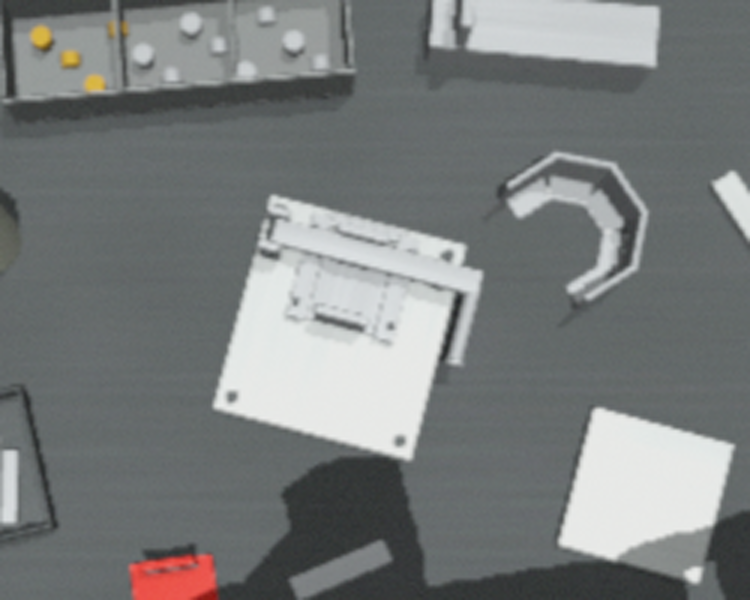

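The top view shows the fixture at about (293,170). The bar runs along its rear from (270,135) to (340,152), and the handle rod points towards the robot at (334,165). The steel bracket is clamped under the bar at (295,157). 

Three candidates could be the bracket: red (239,262), purple (182,284) and the grey one under the bar. Only the grey one is in the guides, so that is the one. 

There are two white squares. The plain 50 px one at (396,224) matches the 140 mm plate. The larger board at (410,300) doesn't. The tray is at (170,217).

Next I measure the bed and plate corners.

```bash
cat > h.py <<'E'
import cv2,numpy as np
def ray(f,uv,z):
    K,V=f["mtx"],f["view"]; R,t=V[:3,:3],V[:3,3]
    c=-R.T@t; d=R.T@np.linalg.solve(K,[uv[0],uv[1],1.]); return c+d*(z-c[2])/d[2]
def proj(f,p):
    q=f["mtx"]@(f["view"][:3,:3]@np.asarray(p)+f["view"][:3,3]); return q[:2]/q[2]
E
python3 - <<'E'
from h import *
f=dict(np.load("pics/top0.npz")); im=f["frame"]; hsv=cv2.cvtColor(im,cv2.COLOR_RGB2HSV)
print(im[170:200:10,300],im[195,251:262].mean(1),im[215,380:400:6])
for thr in (150,170,190):
    m=((hsv[...,2]>thr)&(hsv[...,1]<60)).astype(np.uint8)*255
    for (u,v),z,n in (((280,190),.012,"bed"),((390,220),.015,"plate")):
        nn,lab=cv2.connectedComponents(m); c=(lab==lab[v,u]).astype(np.uint8)
        cs,_=cv2.findContours(c,cv2.RETR_EXTERNAL,cv2.CHAIN_APPROX_NONE); c=max(cs,key=cv2.contourArea)
        ap=cv2.approxPolyDP(c,4,True)[:,0]
        print(thr,n,cv2.contourArea(c),cv2.minAreaRect(c),ap.tolist())
E
```

```text
[[133 137 137]
 [231 233 231]
 [231 233 231]] [191.66666667 223.33333333 226.33333333 228.66666667 226.33333333
 222.33333333 224.66666667 229.66666667 231.         231.
 230.66666667] [[231 232 230]
 [230 232 231]
 [231 232 231]
 [231 233 231]]
150 bed 5032.5 ((296.5988464355469, 169.55441284179688), (76.41667175292969, 74.61068725585938), 14.796762466430664) [[270, 125], [275, 132], [269, 140], [268, 133], [266, 142], [273, 146], [264, 146], [251, 195], [316, 213], [330, 157], [335, 158], [333, 181], [340, 150], [333, 148], [334, 141]]
150 plate 1946.0 ((394.9593200683594, 224.4893798828125), (48.885711669921875, 48.254661560058594), 14.620874404907227) [[377, 197], [366, 241], [385, 246], [418, 233], [424, 208]]
170 bed 4884.0 ((296.58331298828125, 169.46322631835938), (75.80107116699219, 74.18041229248047), 14.826478958129883) [[270, 125], [277, 133], [269, 140], [268, 134], [266, 141], [278, 142], [265, 145], [251, 195], [316, 212], [330, 160], [320, 154], [336, 158], [333, 180], [340, 151], [333, 148], [334, 141]]
170 plate 1915.5 ((395.0078125, 224.3704833984375), (48.76091766357422, 47.742942810058594), 14.743562698364258) [[378, 196], [366, 240], [385, 246], [416, 235], [424, 208]]
190 bed 3624.0 ((290.90814208984375, 176.41912841796875), (67.89755249023438, 57.0069465637207), 14.796761512756348) [[265, 146], [251, 195], [316, 212], [329, 157], [308, 156], [279, 144]]
190 plate 1860.5 ((395.0584411621094, 224.27609252929688), (48.212589263916016, 47.287044525146484), 14.620874404907227) [[377, 198], [367, 241], [385, 245], [417, 234], [423, 208]]
```

```bash
cat > fit.py <<'E'
from h import *
def fit(f,seed,z,half,edges,thr=160):
    im=f["frame"]; hsv=cv2.cvtColor(im,cv2.COLOR_RGB2HSV)
    m=((hsv[...,2]>thr)&(hsv[...,1]<60)).astype(np.uint8)
    lab=cv2.connectedComponents(m)[1]; c=(lab==lab[seed[1],seed[0]]).astype(np.uint8)
    cs,_=cv2.findContours(c,cv2.RETR_EXTERNAL,cv2.CHAIN_APPROX_NONE); P=max(cs,key=cv2.contourArea)[:,0].astype(float)
    L=[]
    for a,b in edges:
        a,b=np.array(a,float),np.array(b,float); d=(b-a)/np.linalg.norm(b-a); n=np.array([-d[1],d[0]])
        s=(P-a)@d; k=(s>4)&(s<np.linalg.norm(b-a)-4)&(abs((P-a)@n)<2.5)
        vx,vy,x,y=cv2.fitLine(P[k].astype(np.float32),cv2.DIST_HUBER,0,.01,.01).ravel()
        nn=np.array([-vy,vx]); nn*=np.sign(nn@(np.array([x,y])-seed)); q=np.array([x,y])+.5*nn
        w=np.array([ray(f,q-10*np.array([vx,vy]),z),ray(f,q+10*np.array([vx,vy]),z)])[:,:2]
        L.append(w); dd=w[1]-w[0]; print(k.sum(),w.mean(0).round(4),"ang",np.degrees(np.arctan2(dd[1],dd[0])).round(2))
    return L
E
python3 - <<'E'
from fit import *
f=dict(np.load("pics/top0.npz"))
print("bed"); L=fit(f,(285,185),.012,0,[((264,146),(251,195)),((251,195),(316,213)),((316,213),(330,160))])
print("plate");M=fit(f,(390,220),.015,0,[((377,197),(366,241)),((366,241),(385,246)),((424,208),(418,233)),((378,196),(424,208))])
def isect(A,B):
    d1=A[1]-A[0];d2=B[1]-B[0];s=np.linalg.solve(np.c_[d1,-d2],B[0]-A[0]);return A[0]+s[0]*d1
bl=isect(L[0],L[1]);br=isect(L[1],L[2]);print(bl,br,np.linalg.norm(bl-br))
d=bl-br; th=np.arctan2(d[1],d[0])-np.pi/2; print("yaw",np.degrees(th))
R=np.array([[np.cos(th),-np.sin(th)],[np.sin(th),np.cos(th)]])
o=(bl+br)/2+R@[.155,0]; print("fixture",o)
tl=isect(M[0],M[3]);bl=isect(M[0],M[1]);tr=isect(M[2],M[3]);br=isect(M[1],M[2]);print("plate",tl,bl,tr,br,[np.linalg.norm(a-b).round(4) for a,b in((tl,bl),(tl,tr),(tr,br),(bl,br))],(tl+br)/2,(bl+tr)/2)
for p,z in(((-.027,-.115),.045),((-.055,-.115),.045),((.011,-.115),.045),((.023,.085),.045),((-.041,.025),.064),((-.041,-.025),.064),((-.155,.1),.012),((.065,.1),.012),((.065,-.1),.012)):
    print(p,proj(f,[*(o+R@p),z]).round(1),(o+R@p).round(4))
np.savez("pose.npz",o=o,th=th,plate=(tl+br+bl+tr)/4)
E
```

```text
bed
42 [0.5757 0.0734] ang -15.32
58 [ 0.4951 -0.0094] ang -105.09
46 [ 0.556  -0.1303] ang -15.18
plate
37 [ 0.4707 -0.2699] ang -15.69
12 [ 0.3783 -0.2757] ang -106.94
18 [ 0.4443 -0.4094] ang -15.74
39 [ 0.5025 -0.3529] ang -105.63
[0.52145657 0.08826702] [ 0.4688903 -0.1066501] 0.20188089701632164
yaw -15.092763938838141
fixture [ 0.64482679 -0.04955084]
plate [ 0.52172279 -0.28419205] [ 0.38725175 -0.2464203 ] [ 0.48357895 -0.42050716] [ 0.34604014 -0.38175555] [np.float64(0.1397), np.float64(0.1416), np.float64(0.1429), np.float64(0.1415)] [ 0.43388147 -0.3329738 ] [ 0.43541535 -0.33346373]
(-0.027, -0.115) [333.3 170.8] [ 0.5888 -0.1536]
(-0.055, -0.115) [330.9 180.1] [ 0.5618 -0.1463]
(0.011, -0.115) [336.6 158.2] [ 0.6255 -0.1634]
(0.023, 0.085) [270.6 136.9] [0.6892 0.0265]
(-0.041, 0.025) [285. 162.] [ 0.6118 -0.0147]
(-0.041, -0.025) [302.1 166.5] [ 0.5987 -0.063 ]
(-0.155, 0.1) [250.4 195.8] [0.5212 0.0874]
(0.065, 0.1) [269.7 124.8] [0.7336 0.0301]
(0.065, -0.1) [334.9 141.6] [ 0.6815 -0.163 ]
```

Run:
```python
import cv2
a=cv2.imread("pics/side0.png"); c=a[160:260,200:320]; cv2.imwrite("pics/side0c.png",cv2.resize(c,None,fx=6,fy=6,interpolation=cv2.INTER_CUBIC))
```

```text
(no output)
```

View pics/side0c.png

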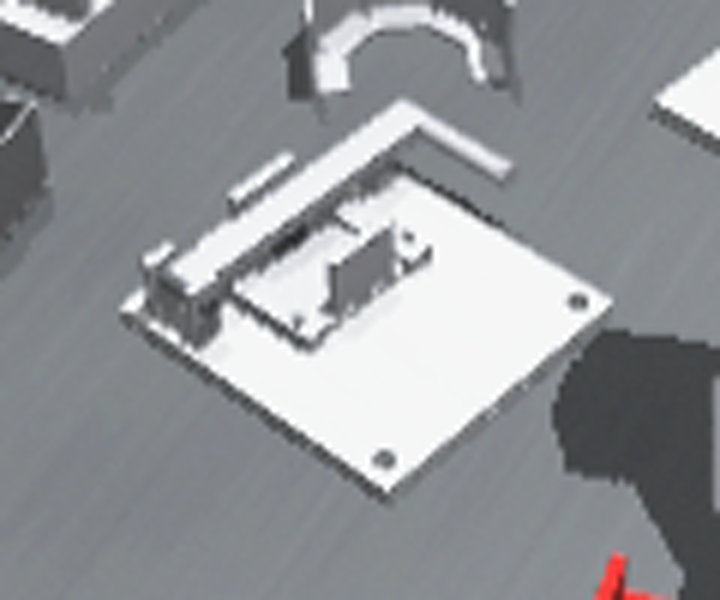

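Measurements match the description: the bed front is 201.9 mm (200 given), the plate sides are 140–143 mm (140 given), and the predicted handle and far bed corners land on their pixels within about 2 px. The side crop shows the bracket's upright standing in the guides, with the bar across behind it. I check reach for the whole plan, then hover over the handle for a closer look.

```bash
cat >> h.py <<'E'
from scipy.spatial.transform import Rotation as Ro
import os
if os.path.exists("pose.npz"):
    _p=np.load("pose.npz"); O=_p["o"]; TH=np.radians(-15.2); PL=_p["plate"]
    RF=np.array([[np.cos(TH),-np.sin(TH)],[np.sin(TH),np.cos(TH)]])
def W(x,y,z): return np.array([*(O+RF@[x,y]),z])
def quat(ang): # tool down, jaw axis (tool z) at world heading ang
    x=np.array([0,0,-1.]); z=np.array([np.cos(ang),np.sin(ang),0]); y=np.cross(z,x)
    return Ro.from_matrix(np.c_[x,y,z]).as_quat()
def handle(t): # rod grasp point at bar angle t: hinge fixture (.,.085,.045), r=.2
    a=np.hypot(.2,0); return W(-.027,.085-a*np.cos(t),.045+a*np.sin(t))
E
python3 - <<'E'
from h import *
from bench import kinematics,monitor
print(monitor.sense()["joints"])
D=np.array([0,0,-.0187])
for s in (0,np.pi):
    print("flip",s)
    for n,p,a in [(f"bar{t}",handle(t)+D,TH+np.pi/2+s) for t in (0,.5,1,1.5,1.95)]+[("hover",handle(0)+[0,0,.1],TH+np.pi/2+s),("bar exit",handle(1.95)+[0,0,.08],TH+np.pi/2+s),("br",W(-.041,0,.03),TH+s),("brh",W(-.041,0,.15),TH+s),("out",W(-.141,0,.03),TH+s),("outh",W(-.141,0,.2),TH+s),("pl",[*(PL+RF@[-.041,0]),.035],TH+s),("plh",[*(PL+RF@[-.041,0]),.2],TH+s)]:
        q=kinematics.ik(p,quat(a)); print(n,np.round(p,3),None if q is None else np.round(q,2))
E
```

```text
[-1.32536478e+00  3.13294455e-01  1.49820782e+00  2.85818137e-05
  1.33101846e+00 -2.23398658e-01]
flip 0
bar0 [ 0.589 -0.153  0.026] [-0.45  0.71  1.44  0.    0.99 -1.75]
bar0.5 [ 0.595 -0.13   0.122] [-0.41  0.59  1.37  0.    1.18 -1.71]
bar1 [ 0.613 -0.065  0.195] [-0.3   0.54  1.26  0.    1.34 -1.6 ]
bar1.5 [0.637 0.026 0.226] [-0.14  0.57  1.13  0.    1.44 -1.45]
bar1.95 [0.66  0.111 0.212] [-0.01  0.66  1.02  0.    1.46 -1.31]
hover [ 0.589 -0.153  0.145] [-0.45  0.57  1.35  0.    1.23 -1.75]
bar exit [0.66  0.111 0.311] [-0.01  0.63  0.81  0.    1.7  -1.31]
br [ 0.605 -0.039  0.03 ] [-0.26  0.7   1.45 -0.    0.99  0.01]
brh [ 0.605 -0.039  0.15 ] [-0.26  0.56  1.35 -0.    1.23  0.01]
out [ 0.509 -0.013  0.03 ] [-0.26  0.54  1.76 -0.    0.84  0.01]
outh [ 0.509 -0.013  0.2  ] [-0.26  0.3   1.59 -0.    1.24  0.01]
pl [ 0.395 -0.322  0.035] [-0.91  0.53  1.76 -0.    0.86 -0.65]
plh [ 0.395 -0.322  0.2  ] [-0.91  0.31  1.59 -0.    1.24 -0.65]
flip 3.141592653589793
bar0 [ 0.589 -0.153  0.026] [-0.45  0.71  1.44 -0.    0.99  1.39]
bar0.5 [ 0.595 -0.13   0.122] [-0.41  0.59  1.37 -0.    1.18  1.43]
bar1 [ 0.613 -0.065  0.195] [-0.3   0.54  1.26 -0.    1.34  1.54]
bar1.5 [0.637 0.026 0.226] [-0.14  0.57  1.13 -0.    1.44  1.69]
bar1.95 [0.66  0.111 0.212] [-0.01  0.66  1.02 -0.    1.46  1.83]
hover [ 0.589 -0.153  0.145] [-0.45  0.57  1.35 -0.    1.23  1.39]
bar exit [0.66  0.111 0.311] [-0.01  0.63  0.81 -0.    1.7   1.83]
br [ 0.605 -0.039  0.03 ] None
brh [ 0.605 -0.039  0.15 ] None
out [ 0.509 -0.013  0.03 ] None
outh [ 0.509 -0.013  0.2  ] None
pl [ 0.395 -0.322  0.035] [-0.91  0.53  1.76 -0.    0.86  2.49]
plh [ 0.395 -0.322  0.2  ] [-0.91  0.31  1.59 -0.    1.24  2.49]
```

Run:
```python
from h import *
from bench import env,eyes,monitor
env.reach(handle(0)+[0,0,.12],quat(TH+np.pi/2))
for n in ("wrist","top"):
    f=eyes.grab_frame(n); np.savez(f"pics/{n}1.npz",**f); im=f["frame"][:,:,::-1].copy()
    for p in (W(-.055,-.115,.045),W(-.027,-.115,.045),W(.011,-.115,.045)):
        print(n,proj(f,p).round(1))
    cv2.imwrite(f"pics/{n}1.png",im)
    if n=="top": cv2.imwrite("pics/top1c.png",cv2.resize(im[100:260,240:440],None,fx=4,fy=3.75))
print(monitor.sense()["clock"])
```

```text
wrist [281.7 177.3]
wrist [281.8 210.3]
wrist [281.9 251.7]
top [330.9 180.2]
top [333.3 170.9]
top [336.6 158.3]
1.9917
```

View pics/wrist1.png

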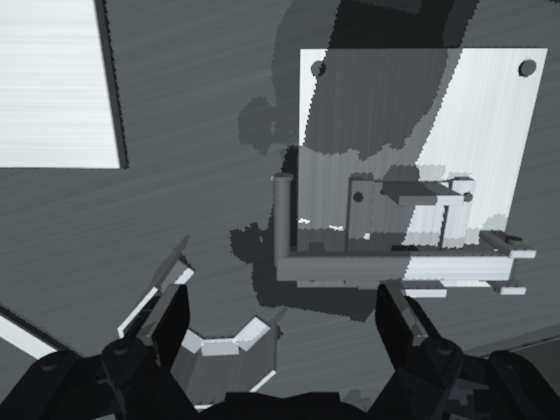

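In the wrist view the rod runs from the collar at (282,178) to the bar flank at (282,249). The prediction was (281.7,177) to (281.9,252), so the pose is within about 1–2 mm. I go down, grip and swing.

Run:
```python
from h import *
from bench import env,eyes,monitor
D=np.array([0,0,-.0187])
g=env.movel(handle(0)+D,velocity=.12,guard=15); print("guard",g)
env.close_gripper(effort=40)
s=monitor.sense(); print(s["clock"],s["position"],s["contact_force"],s["finger_gap"])
for t in (.1,.25,.4):
    g=env.movel(handle(t)+D,velocity=.12,guard=50); s=monitor.sense(); print(t,g,s["clock"],np.round(s["contact_force"],1),round(s["finger_gap"],3))
f=eyes.grab_frame("wrist"); cv2.imwrite("pics/wrist2.png",f["frame"][:,:,::-1])
f=eyes.grab_frame("side"); cv2.imwrite("pics/side2.png",cv2.resize(f["frame"][120:280,180:380,::-1],None,fx=4,fy=3.75))
```

```text
guard False
3.9583 [ 0.58834765 -0.15470855  0.02653726] [-2.72863733 -5.67295289  1.07653227] 0.14683997752648376
0.1 False 4.275 [-1.3 -7.7 -1.9] 0.142
0.25 False 4.675 [-3.  -7.7 -2. ] 0.147
0.4 False 5.075 [ -4.4 -10.2   3.4] 0.145
```

View pics/side2.png

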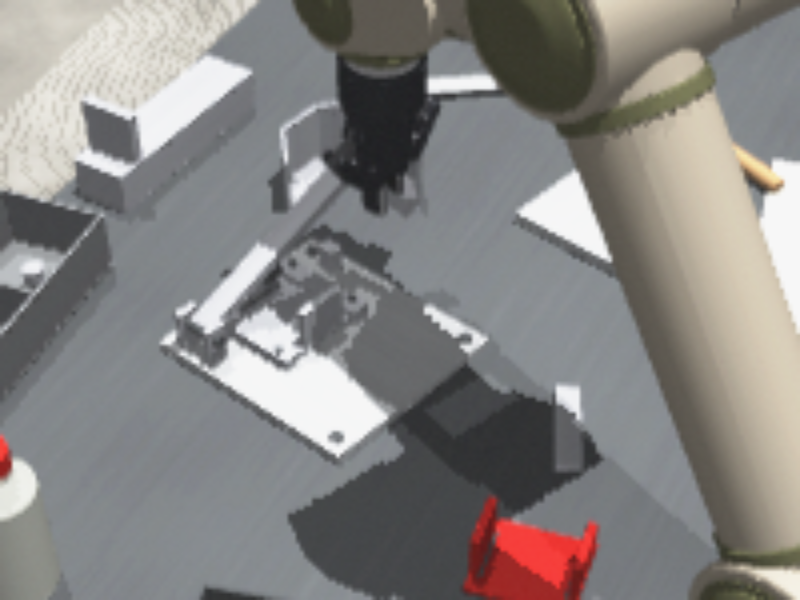

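View pics/wrist2.png

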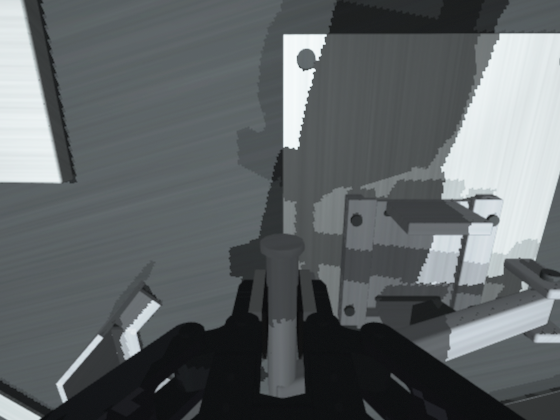

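The rod is held: it sits between the pads at wrist (282,300), the bar is lifting with it, and forces stay near 10 N. I continue the swing to the stop.

Run:
```python
from h import *
from bench import env,eyes,monitor
D=np.array([0,0,-.0187])
for t in np.arange(.55,1.92,.15).tolist()+[1.93]:
    g=env.movel(handle(t)+D,velocity=.14,guard=45); s=monitor.sense(); print(round(t,2),g,round(s["clock"],2),np.round(s["contact_force"],1),round(s["finger_gap"],3))
    if g: break
f=eyes.grab_frame("side"); cv2.imwrite("pics/side3.png",f["frame"][:,:,::-1])
```

```text
0.55 False 5.54 [ -7.8 -12.9   5.2] 0.151
0.7 False 5.91 [-11.3 -14.9  12. ] 0.145
0.85 False 6.28 [-13.3 -15.4  17.7] 0.148
1.0 False 6.64 [-10.5 -10.2  17.5] 0.145
1.15 False 7.01 [-7.6 -6.4 16.7] 0.146
1.3 False 7.38 [-4.8 -3.9 12.4] 0.148
1.45 False 7.74 [-3.3 -1.3 11.6] 0.146
1.6 False 8.11 [-1.1  0.8  8.2] 0.148
1.75 False 8.47 [-0.3  0.2  7.1] 0.148
1.9 False 8.84 [0.7 1.9 5.2] 0.145
1.93 False 9.09 [0.8 1.5 4.9] 0.149
```

View pics/side3.png

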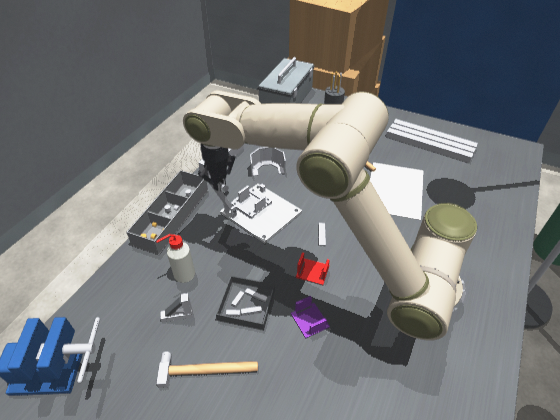

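The bar is back near its stop and the forces are small. I release, lift off, and hover over the bracket to look.

Run:
```python
from h import *
from bench import env,eyes,monitor
env.release()
p=np.array(monitor.sense()["position"]); env.movel(p+[0,0,.09],velocity=.2)
env.reach(W(-.041,0,.30),quat(TH)); env.movel(W(-.041,0,.15),velocity=.25)
for n in ("wrist","side"):
    f=eyes.grab_frame(n); np.savez(f"pics/{n}4.npz",**f); im=f["frame"][:,:,::-1].copy()
    for p in (W(-.045,.025,.064),W(-.045,-.025,.064),W(-.037,.025,.064),W(-.037,-.025,.064),W(-.027,.085-.2*np.cos(1.95),.045+.2*np.sin(1.95))): print(n,proj(f,p).round(1))
    if n=="side": im=cv2.resize(im[120:270,180:380],None,fx=4,fy=4)
    cv2.imwrite(f"pics/{n}4.png",im)
s=monitor.sense(); print(s["clock"],s["contact_force"])
```

```text
wrist [274.7 193.4]
wrist [275.1 256.5]
wrist [285.8 193.4]
wrist [285.5 256.4]
wrist [ 404.1 -613.6]
side [255.7 203.6]
side [265.5 196.3]
side [254.1 202.6]
side [263.8 195.3]
side [219.  184.6]
12.5 [ 0.16724522 -0.5881394   0.8745042 ]
```

View pics/wrist4.png

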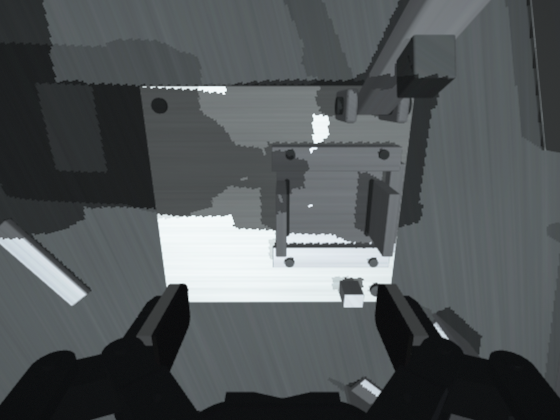

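View pics/side4.png

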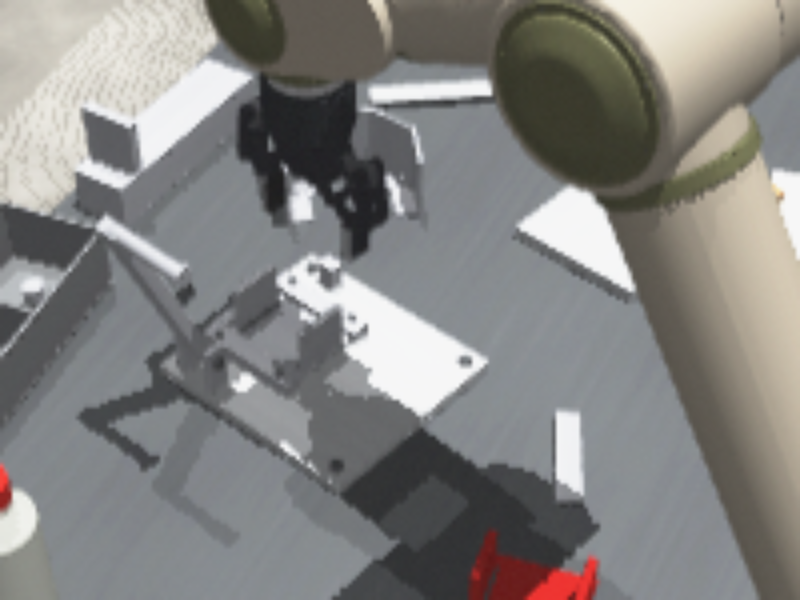

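The bar stands thrown back: handle at side crop (105–185, 225–270). The front upright is at wrist (276–288, 180–255), where predicted, and the way down is clear. I pinch it and slide the bracket out 102 mm.

Run:
```python
from h import *
from bench import env,eyes,monitor
g=env.movel(W(-.0405,0,.032),velocity=.1,guard=15); print("guard",g)
def st(k):
    s=monitor.sense(); print(k,round(s["clock"],2),np.round(s["position"],4),np.round(s["contact_force"],1),round(s["finger_gap"],3))
st("down")
if not g:
    env.close_gripper(effort=90); st("grip")
    g=env.movel(W(-.0705,0,.032),velocity=.06,guard=35); print(g); st("slide30")
    if not g:
        g=env.movel(W(-.1425,0,.032),velocity=.08,guard=35); print(g); st("slide102")
env.hold(.1)
f=eyes.grab_frame("wrist"); cv2.imwrite("pics/wrist5.png",f["frame"][:,:,::-1])
f=eyes.grab_frame("side"); cv2.imwrite("pics/side5.png",cv2.resize(f["frame"][120:270,180:380,::-1],None,fx=4,fy=4))
```

```text
guard False
down 13.83 [ 0.6061 -0.039   0.0326] [-1.  -0.5  0.5] 0.999
grip 14.53 [ 0.6057 -0.0389  0.0322] [-1.9  0.3  3.1] 0.081
False
slide30 15.18 [ 0.5761 -0.0308  0.0322] [-6.3  1.8  7.9] 0.079
False
slide102 16.23 [ 0.507  -0.0121  0.0322] [-3.4  0.   8. ] 0.081
```

View pics/wrist5.png

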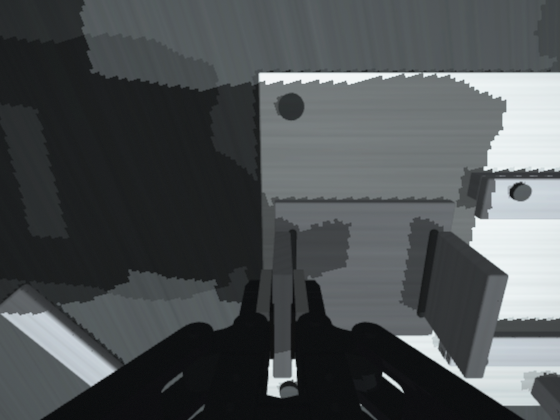

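View pics/side5.png

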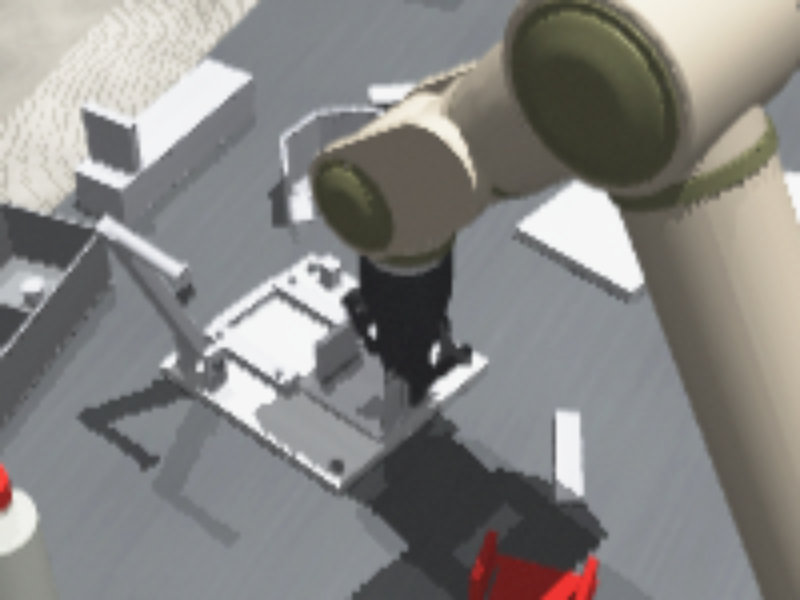

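The bracket is out on the apron, clear of the guide ends (base edge at wrist x≈455, guide from 485), and the pinch is firm. I lift it and carry it over the plate.

Run:
```python
from h import *
from bench import env,eyes,monitor
def st(k):
    s=monitor.sense(); print(k,round(s["clock"],2),np.round(s["position"],4),np.round(s["contact_force"],1),round(s["finger_gap"],3))
p=np.array(monitor.sense()["position"]); env.movel(p+[0,0,.02],velocity=.06); st("l20"); env.movel(p+[0,0,.14],velocity=.15); st("lift")
t=PL+RF@[-.041,0]
env.movel([*t,p[2]+.14],velocity=.15,frame=quat(TH)); st("over")
env.movel([*t,p[2]+.05],velocity=.12); st("low")
for n in ("wrist","side","top"):
    f=eyes.grab_frame(n); np.savez(f"pics/{n}6.npz",**f); im=f["frame"][:,:,::-1]
    if n!="wrist": im=cv2.resize(im[120:270,240:440] if n=="side" else im[150:300,300:500],None,fx=4,fy=4)
    cv2.imwrite(f"pics/{n}6.png",im)
```

```text
l20 16.92 [ 0.5068 -0.012   0.0521] [-0.7  0.3 -7. ] 0.078
lift 17.87 [ 0.5064 -0.0119  0.1712] [ 0.9  1.  -6.5] 0.075
over 20.22 [ 0.3953 -0.3221  0.1722] [-0.   0.9 -7. ] 0.079
low 21.12 [ 0.3954 -0.3229  0.0829] [ 0.6 -0.7 -5.5] 0.075
```

View pics/wrist6.png

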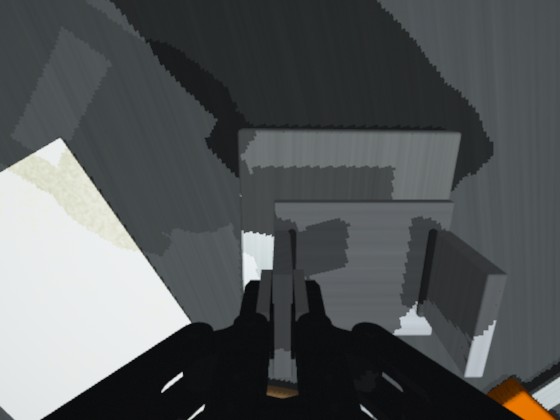

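View pics/side6.png

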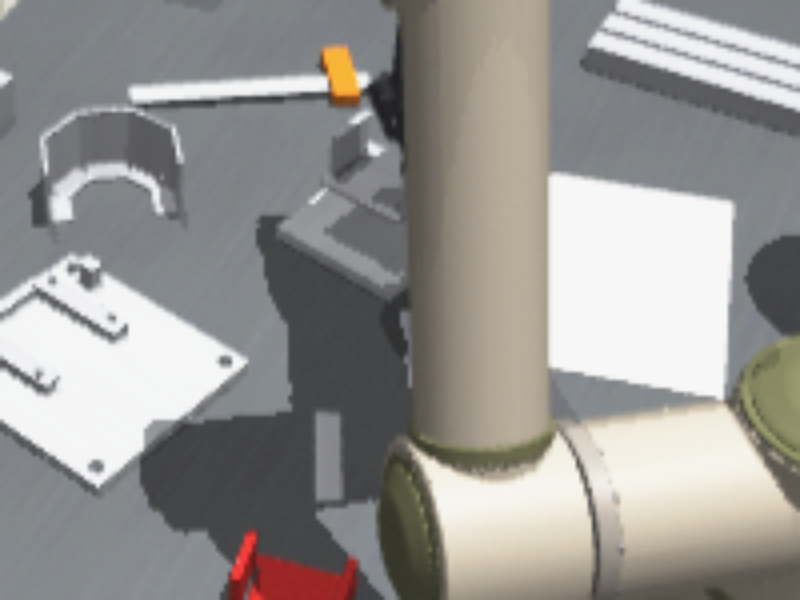

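The bracket sits in the wrist picture exactly where it did on the bed (base edge row 202, rear upright 435–505), so it did not slip or tilt. The plate shows below with corners at (240,130) and (460,130). I check the plate centre by those corners, then set the bracket down.

Run:
```python
from h import *
from bench import env,eyes,monitor
f=dict(np.load("pics/wrist6.npz"))
a=ray(f,(240,130),.015)[:2];b=ray(f,(460,131),.015)[:2]
d=(b-a)/np.linalg.norm(b-a); n=np.array([d[1],-d[0]]); print(a,b,np.linalg.norm(b-a),np.degrees(np.arctan2(*d[::-1])),"centre",(a+b)/2+.07*n,"vs",PL)
def st(k):
    s=monitor.sense(); print(k,round(s["clock"],2),np.round(s["position"],4),np.round(s["contact_force"],1),round(s["finger_gap"],3))
t=PL+RF@[-.041,0]
env.movel([*t,.041],velocity=.06); st("near")
g=env.movel([*t,.0335],velocity=.015,guard=7); print(g); env.hold(.2); st("down")
```

```text
[ 0.38928948 -0.24828423] [ 0.52033895 -0.28454437] 0.13597338090566244 -15.466259661019134 centre [ 0.43614726 -0.33387944] vs [ 0.43464841 -0.33321877]
near 22.1 [ 0.3953 -0.3227  0.0412] [-0.2 -0.2 -6.5] 0.081
True
down 22.73 [ 0.3951 -0.3225  0.0351] [ 0.4 -0.3  6.2] 0.083
```

Both views agree on the plate centre to within 2 mm. Contact came at TCP z = 0.0351, against 0.0352 expected. I release, back off and check.

Run:
```python
from h import *
from bench import env,eyes,monitor
env.release(); env.hold(.2)
p=np.array(monitor.sense()["position"]); env.movel(p+[0,0,.13],velocity=.12)
env.reach([.30,.0,.32],quat(TH)); env.hold(.3)
for n in ("side","top"):
    f=eyes.grab_frame(n); np.savez(f"pics/{n}7.npz",**f); cv2.imwrite(f"pics/{n}7.png",f["frame"][:,:,::-1])
im=f["frame"][175:275,340:460,::-1]; cv2.imwrite("pics/top7c.png",cv2.resize(im,None,fx=6,fy=6,interpolation=cv2.INTER_CUBIC))
print(monitor.sense()["clock"])
```

```text
26.6917
```

View pics/side7.png

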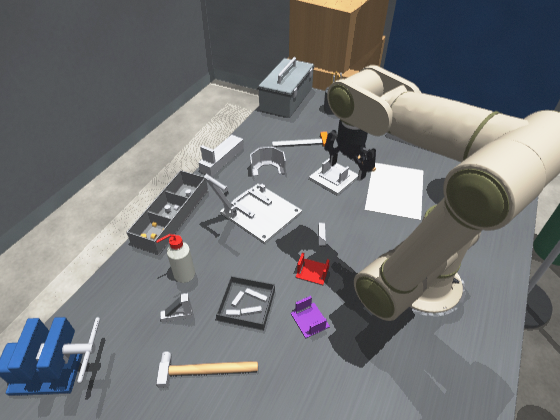

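View pics/top7.png

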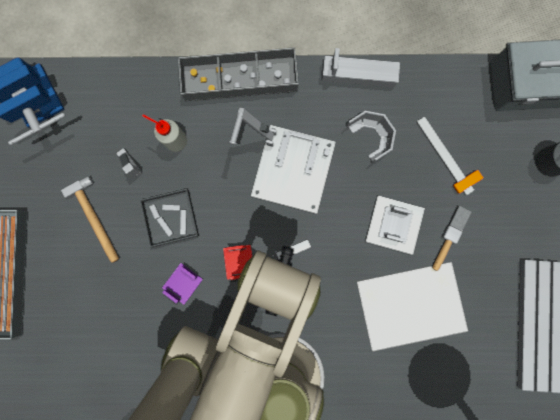

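View pics/top7c.png

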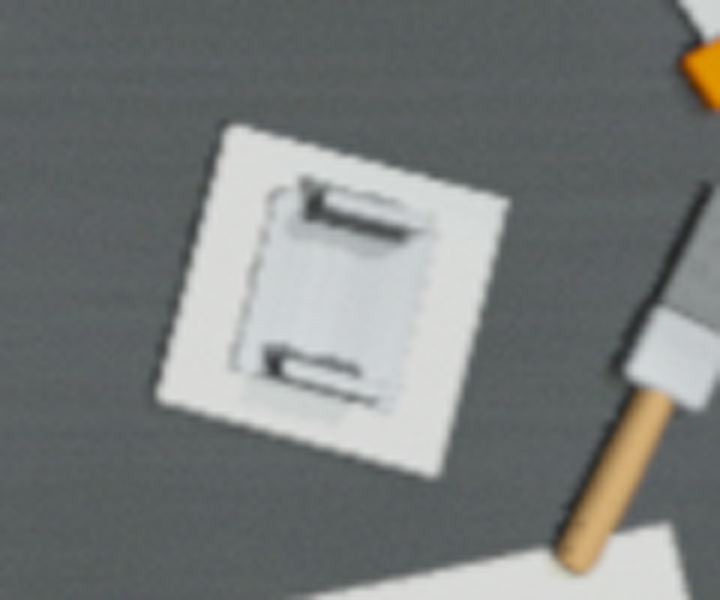

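The bracket stands upright inside the plate: base centre at about crop (335,295) against plate centre (332,300), roughly 2 mm off. The bar is thrown back (top (237,122), side (215,187)). The bystanders sit at their old pixels, and the gripper is 0.3 m up and clear.

Run:
```python
from bench import job,monitor
s=monitor.sense(); print(s["position"],s["contact_force"].round(1) if hasattr(s["contact_force"],"round") else s["contact_force"])
print(job.hand_in())
```

```text
[ 3.00077591e-01 -1.44915557e-04  3.19890785e-01] [-0.1 -0.2 -0.5]
the job is handed in; nothing more can be done
None
```

The bracket is on the cooling plate, upright on its base, and the hold-down bar stays thrown back. I handed the job in at about 27 s of the 58 s allowed; no verdict was reported.

I swung the bar back by its handle to 1.93 rad and let it rest. I then pinched the bracket's front upright and slid it 102 mm out along the bed. From there I lifted it, carried it over and set it down under a force guard.

**Last checks:**
- **Placing:** the final top view puts the bracket about 2 mm from the plate's middle and wholly on it. Touch-down came at 0.0351 m, against 0.0352 m expected, so its base sits flat.
- **Bystanders:** they look to be at their starting pixels by eye. The arm partly hides the offcut in the last top view, but it shows in place in the side view.
- **Robot:** the gripper is 0.3 m up and clear, with tool force near zero.

**Small disagreements:** the two views differed by about 2 mm on the plate's centre, and the plate edge measured 136 mm in the wrist view (140 given). No check failed.

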